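# Put the pH calibration bottles back in their own stands

### The job

The four bottles of the pH calibration set were put back in each other's stands: before the meter is calibrated, move every bottle into the stand that has the colour of its cap (red, green, blue, white). Each stand holds one bottle, so use the black spare stand or another free spot on the way. Set each bottle down gently, upright and in the middle of its stand, tip none over, and leave the yellow rinse cup where it is.

Things in the scene. Friction and masses are not known exactly. Their poses are not given: they have to be found in the camera images.
- red_bottle_mid (a point): Round white sample bottle with a red screw cap, 42 mm in diameter and 85 mm tall (the cap is the top 14 mm, about 34 mm wide). The point is the bottle's centre, half-way up, 42.5 mm above its underside; z is the bottle's axis, up. Loose, rigid, under 0.15 kg; at the start it stands in the stand of another colour.
- green_bottle_mid (a point): Round white sample bottle with a green screw cap, 34 mm in diameter and 68 mm tall (the cap is the top 12 mm, about 27 mm wide). The point is the bottle's centre, half-way up, 34 mm above its underside; z is the bottle's axis, up. Loose, rigid, under 0.15 kg; at the start it stands in the stand of another colour.
- blue_bottle_mid (a point): Round white sample bottle with a blue screw cap, 34 mm in diameter and 68 mm tall (the cap is the top 12 mm, about 27 mm wide). The point is the bottle's centre, half-way up, 34 mm above its underside; z is the bottle's axis, up. Loose, rigid, under 0.15 kg; at the start it stands in the stand of another colour.
- white_bottle_mid (a point): Round white sample bottle with a white screw cap, 50 mm in diameter and 100 mm tall (the cap is the top 17 mm, about 40 mm wide). The point is the bottle's centre, half-way up, 50 mm above its underside; z is the bottle's axis, up. Loose, rigid, under 0.15 kg; at the start it stands in the stand of another colour.
- stand_red: Red round plastic bottle stand, a low dish fixed in the steel tray: 86 mm wide over all, 14 mm high, with a flat recess 76 mm wide whose floor is 5 mm above the origin. Origin: centre of its underside, z up, 3 mm above the work surface. The five stands and the rinse cup fill two rows of three places, about 110 mm from centre to centre. Home of the red-capped bottle; at the start another bottle stands in it.
- stand_green: Green round plastic bottle stand, a low dish fixed in the steel tray: 86 mm wide over all, 14 mm high, with a flat recess 76 mm wide whose floor is 5 mm above the origin. Origin: centre of its underside, z up, 3 mm above the work surface. The five stands and the rinse cup fill two rows of three places, about 110 mm from centre to centre. Home of the green-capped bottle; at the start another bottle stands in it.
- stand_blue: Blue round plastic bottle stand, a low dish fixed in the steel tray: 86 mm wide over all, 14 mm high, with a flat recess 76 mm wide whose floor is 5 mm above the origin. Origin: centre of its underside, z up, 3 mm above the work surface. The five stands and the rinse cup fill two rows of three places, about 110 mm from centre to centre. Home of the blue-capped bottle; at the start another bottle stands in it.
- stand_white: White round plastic bottle stand, a low dish fixed in the steel tray: 86 mm wide over all, 14 mm high, with a flat recess 76 mm wide whose floor is 5 mm above the origin. Origin: centre of its underside, z up, 3 mm above the work surface. The five stands and the rinse cup fill two rows of three places, about 110 mm from centre to centre. Home of the white-capped bottle; at the start another bottle stands in it.
- stand_black: Black round plastic bottle stand, a low dish fixed in the steel tray: 86 mm wide over all, 14 mm high, with a flat recess 76 mm wide whose floor is 5 mm above the origin. Origin: centre of its underside, z up, 3 mm above the work surface. The five stands and the rinse cup fill two rows of three places, about 110 mm from centre to centre. The spare: empty at the start.
- cup_mid (a point): Loose yellow plastic rinse cup, 70 mm wide at the rim and 61 mm tall, standing on the tray among the stands; to be left alone. The point is its centre, half-way up; z is its axis, up.
Mind the look-alikes: they are no part of the job. Leave any orange look-alike of the part that bears white_bottle_mid alone.

How it is judged:
By the outcome, as a careful person would: the job done as asked, in the order asked, and still so for the second after the job is handed in, with the robot touching nothing.
It also fails if it takes over 136 s, if anything falls off the work surface, if the arm or the gripper's body presses on something with over 40 N, if the wrist force passes 120 N, or if a joint passes its speed limit or range.

### The arm

A 6-joint arm with a two-finger parallel gripper is mounted at the origin on a cart in front of the work surface, level with it; the furniture and walls round the work are solid. World frame = base frame: x ahead of the robot, y to its left, z up, the work surface at z = 0. Lengths are in m, angles in degrees, forces in N, time in s.
With the tool pointing down it reaches from about 0.4 to 0.825 m from the base axis. Payload 7 kg.
Tool frame: the origin (TCP) lies on the centre line of the jaws, within the pads' length; the fingertips stand 22 mm ahead of it and the grasp point (between the pads) lies 3 mm ahead of it; z points along the fingers, y is the line along which they close (so a half turn about z gives the same grasp; the last joint's range is limited). The gripper opens to 88 mm and grips with 3 to 60 N. Pads are 19 mm wide; open, the fingers measure 130 mm over their backs; the gripper's body (78 mm by 193 mm) begins 47 mm behind the grasp point.
Start: joints at [85.663, 20.546, 0.682, 0, -70.136, -16.507], TCP at [0.24, 0.631, 0.249] pointing down, gripper open.
Joint ranges: [-176.03, 176.03], [-82.01, 121.73], [-58.28, 71.71], [-173.87, 95.51], [-174.79, -0.11], [-173.66, 173.66]. Speed limits (degrees/s): [136.94, 136.94, 172.46, 180, 180, 180].

### API

Orientations are given as [roll, pitch, yaw] about the fixed x, y, z axes, in that order (R = Rz(yaw) Ry(pitch) Rx(roll)).
In Python, from plant import get_state, cams, r gives the robot as it stands.
- The arm moves only by the tool apply_moves, never from a script. Its argument "targets" is a list of rows, each an object with "dp": the shift along the world's x, y, z in m, a list of three; "yaw": the turn about the world's z in degrees. In form: [{"dp": [x, y, z], "yaw": yaw}, ...]. A call has 1 to 20 rows; each row is the pose to reach, as a shift and turn from the pose commanded when the call began; what a row does not reach only later rows make up. A row lasts 1/12 s, in which the tool goes at most 41.7 mm and 7.16 degrees, less where a joint would pass 70% of its speed; a pose out of reach is approached as far as the arm can. A call with a gripper value outside its range is refused whole. "grip" is the gripper command: -1 is fully open, 1 is shut, values between are in proportion, set as the call begins (left out, the last holds). The fingers move at their own pace and stop on an object; "squeeze" is the grip in N (left out, the last holds). Time passes only in rows, so rows that repeat a pose let the fingers close. It gives the time, the measured TCP pose, the force, the opening and the grip force at its end, in the units of the state.
- get_state(): the state, without advancing time (a new reading comes with each control period).
- cams.capture(name): name is "scene" or "top" or "wrist"; returns a dict with "image" (384x512x3 uint8, red, green, blue), "range_z" (384x512 float32, m along the optical axis (not along the pixel's ray), 0 where there is no reading), "fx", "fy", "cx", "cy" (pixels), "R" (3x3) and "t" (3): a world point X has camera coordinates R X + t; the wrist camera has in their place "T_tool_cam" (4x4, takes a point from camera to tool coordinates, whose origin is the TCP and whose axes are the flange's). Camera axes: x right, y down, z forward; pixel columns grow to the right and rows downward; lengths in m; the calibration is good to about 2 mm. A picture is of the moment at which its call begins: read the wrist's pose just before it.
- r.close_job(): hands the job in; it is judged then, once.
The state is a dict: "time_s": time; "joints": joint angles; "qd": joint speeds; "joint_torque": joint torques, N m; "tcp_pos": TCP position; "eef_rot": TCP orientation; "contact_force": force on the tool from outside, world axes, zero at the start; "moment": the same for the moment, N m; "gripper_width": finger opening in m; "gripper_force": force on a finger pad.
Only numpy, scipy, OpenCV 4.12 (cv2) and the standard library are available. Lean on these libraries where they do the work, as an engineer would, in place of code of your own. Each camera call takes 0.05 s, during which the arm holds its last target. There are 200 camera calls.

## Working session

There is one attempt and no reset: what is moved stays moved. The work goes in short steps, Python scripts to look and compute and a tool call to move; the robot and the scene stay as the last step left them, time stands still between calls to the robot, and variables do not carry over. Pictures are saved under pics/ and viewed, at most 14 in all, crops included, and the job is handed in when it is done.

Besides the shell and the picture viewer there is one more tool, called as name(argument=value, ...) on one line, values as JSON. apply_moves: Moves the arm, as the interface text tells. Its arguments: {"type":"object","properties":{"targets":{"type":"array","items":{"type":"object","properties":{"dp":{"type":"array","items":{"type":"number"}},"yaw":{"type":"number"}}}},"grip":{"type":"number"},"squeeze":{"type":"number"}},"required":["targets"]}

```bash
mkdir -p pics; cat > h.py <<'E'
import numpy as np, cv2
from plant import get_state, cams, r
def world(c):
    z=c["range_z"]; v,u=np.mgrid[:z.shape[0],:z.shape[1]]
    P=np.stack([(u-c["cx"])/c["fx"]*z,(v-c["cy"])/c["fy"]*z,z],-1)
    return (P-c["t"])@c["R"]
E
python3 - <<'E'
from h import *
s=get_state(); print(s["time_s"],s["tcp_pos"],s["eef_rot"],s["gripper_width"])
for n in ("top","scene"):
    c=cams.capture(n); np.save(n+".npy",c,allow_pickle=True)
    cv2.imwrite(f"pics/{n}0.png",cv2.cvtColor(c["image"],cv2.COLOR_RGB2BGR))
    print(n,-c["R"].T@c["t"])
E
```

```text
0.0 [0.24003323 0.63040422 0.24763252] [ 1.79908534e+02 -6.30329958e-03 -2.08505472e+01] 0.08775077054842718
top [0.47095286 0.08313034 0.92788005]
scene [0.26472275 0.60977924 0.66902078]
```

View pics/top0.png

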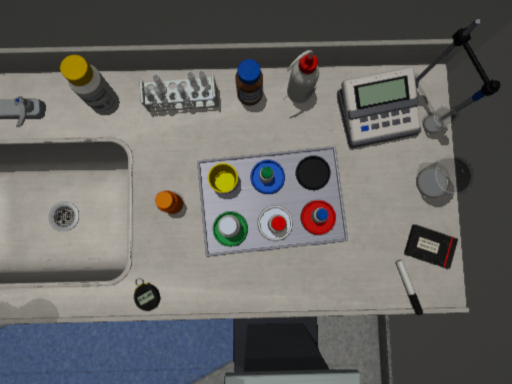

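View pics/scene0.png

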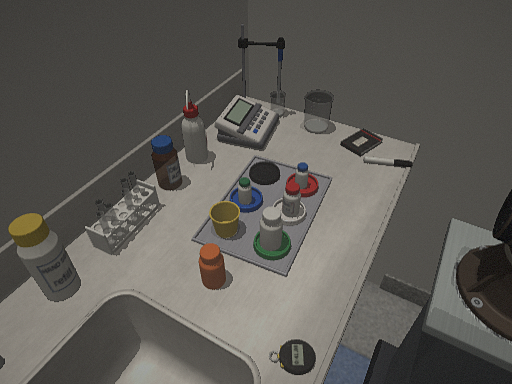

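The top view shows these positions:

| Place | Pixel (col, row) | Holds |
|---|---|---|
| Yellow cup | (223,178) | – |
| Blue stand | (267,177) | green bottle |
| Black stand | (313,172) | empty |
| Green stand | (230,228) | white bottle |
| White stand | (275,223) | red bottle |
| Red stand | (318,217) | blue bottle |

The orange look-alike is at (168,202). The scene view agrees. It is one 4-cycle, so the order is blue→black, red→red, white→white, green→green, blue→blue.

```bash
python3 - <<'E'
from h import *
c=np.load("top.npy",allow_pickle=True).item(); W=world(c); R,t=c["R"],c["t"]
v,u=np.mgrid[:384,:512]
def fit(P):
    A=np.c_[2*P[:,:2],np.ones(len(P))]; s=np.linalg.lstsq(A,(P[:,:2]**2).sum(1),rcond=None)[0]
    return s[:2],np.sqrt(s[2]+s[0]**2+s[1]**2)
hsv=cv2.cvtColor(c["image"],cv2.COLOR_RGB2HSV)
cam=-R.T@t
for n,(pu,pv) in dict(cup=(223,178),blueS=(267,177),blackS=(313,172),greenS=(230,228),whiteS=(275,223),redS=(318,217)).items():
    near=np.hypot(u-pu,v-pv)<24
    z=W[...,2]; 
    rim=near&(z>.012)&(z<.023); P=W[rim]
    top=near&(z>.055); T=W[top]
    # outer rim: min enclosing circle of rim plane points (intersect pixels at z=.017)
    o=[n,rim.sum(),top.sum()]
    if rim.sum()>10:
        (x,y),rad=cv2.minEnclosingCircle(P[:,:2].astype(np.float32)); o+=["rim",round(x,4),round(y,4),round(rad,4),P.mean(0).round(4)]
    if top.sum()>5:
        h=np.percentile(T[:,2],90); Q=T[T[:,2]>h-.008]; (x,y),rad=cv2.minEnclosingCircle(Q[:,:2].astype(np.float32)); o+=["cap",h.round(4),round(x,4),round(y,4),round(rad,4),np.median(Q,0).round(4)]
    print(*o)
E
```

```text
cup 49 185 rim 0.6249 0.164 0.0392 [0.6245 0.1588 0.0178] cap 0.0657 0.5573 0.1229 0.0951 [0.615  0.1526 0.0632]
blueS 212 166 rim 0.6182 0.0449 0.042 [0.6162 0.0453 0.0178] cap 0.0777 0.5513 0.064 0.0827 [0.6174 0.0499 0.0757]
blackS 213 6 rim 0.6258 -0.0668 0.0423 [ 0.6249 -0.0662  0.0175] cap 0.9279 0.471 0.0831 0.0001 [0.471  0.0831 0.9279]
greenS 202 398 rim 0.4933 0.1389 0.0419 [0.4929 0.1386 0.0179] cap 0.1094 0.49 0.1185 0.0402 [0.4976 0.1367 0.108 ]
whiteS 196 283 rim 0.4958 0.0295 0.0502 [0.5035 0.0307 0.0182] cap 0.0949 0.4886 0.0473 0.04 [0.5001 0.0274 0.093 ]
redS 210 172 rim 0.5157 -0.0754 0.0421 [ 0.515  -0.0741  0.0179] cap 0.0778 0.498 -0.0014 0.0889 [ 0.5186 -0.0729  0.0758]
```

apply_moves(targets=[{"dp": [0.02, -0.04, 0.02], "yaw": -2}, {"dp": [0.27, -0.59, 0.05], "yaw": -19.5}, {"dp": [0.27, -0.59, 0.05], "yaw": -19.5}, {"dp": [0.27, -0.59, 0.05], "yaw": -19.5}, {"dp": [0.27, -0.59, 0.05], "yaw": -19.5}, {"dp": [0.27, -0.59, 0.05], "yaw": -19.5}, {"dp": [0.27, -0.59, 0.05], "yaw": -19.5}, {"dp": [0.27, -0.59, 0.05], "yaw": -19.5}, {"dp": [0.27, -0.59, 0.05], "yaw": -19.5}, {"dp": [0.27, -0.59, 0.05], "yaw": -19.5}, {"dp": [0.27, -0.59, 0.05], "yaw": -19.5}, {"dp": [0.27, -0.59, 0.05], "yaw": -19.5}, {"dp": [0.27, -0.59, 0.05], "yaw": -19.5}, {"dp": [0.27, -0.59, 0.05], "yaw": -19.5}, {"dp": [0.27, -0.59, 0.05], "yaw": -19.5}, {"dp": [0.27, -0.59, 0.05], "yaw": -19.5}, {"dp": [0.27, -0.59, 0.05], "yaw": -19.5}, {"dp": [0.27, -0.59, 0.05], "yaw": -19.5}, {"dp": [0.27, -0.59, 0.05], "yaw": -19.5}, {"dp": [0.27, -0.59, 0.05], "yaw": -19.5}], grip=-1)

```text
time_s: 1.77
tcp_pos: [0.5098, 0.0414, 0.2984]
eef_rot: [180.0, 0.0, -40.3]
contact_force: [-0.0, 0.2, 0.4]
gripper_width: 0.0877
gripper_force: 0.0
```

```bash
cat >> h.py <<'E'
from scipy.spatial.transform import Rotation
def wrist():
    s=get_state(); c=cams.capture("wrist")
    T=np.eye(4); T[:3,:3]=Rotation.from_euler("xyz",s["eef_rot"],degrees=True).as_matrix(); T[:3,3]=s["tcp_pos"]
    M=np.linalg.inv(T@c["T_tool_cam"]); c["R"]=M[:3,:3]; c["t"]=M[:3,3]
    return s,c
E
python3 - <<'E'
from h import *
s,c=wrist(); np.save("w0.npy",c,allow_pickle=True)
print(s["time_s"],s["tcp_pos"],s["eef_rot"],-c["R"].T@c["t"])
cv2.imwrite("pics/w0.png",cv2.cvtColor(c["image"],cv2.COLOR_RGB2BGR))
E
```

```text
1.7667 [0.50982224 0.04141322 0.2983826 ] [ 1.79988912e+02  1.82551210e-02 -4.03015506e+01] [ 0.56309585 -0.0025341   0.43354037]
```

View pics/w0.png

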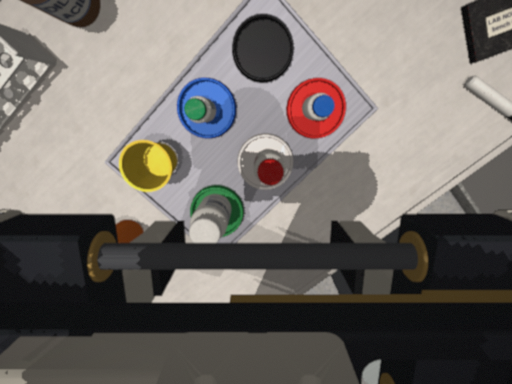

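The wrist view shows black (263,48), blue stand with green bottle (207,108), red stand with blue bottle (316,108), white stand with red bottle (265,162) and green stand with white bottle (217,212).

```bash
cat >> h.py <<'E'
from scipy.optimize import least_squares
ST=dict(blue=(.618,.0445),black=(.626,-.0667),green=(.493,.139),white=(.504,.031),red=(.515,-.0754))
H=dict(red=.093,green=.076,blue=.076,white=.108)
RC=dict(red=.017,green=.0135,blue=.0135,white=.02)
def stands(W):
    ok=W[...,2]
    for n,p in ST.items():
        P=W[(ok>.014)&(ok<.021)&(np.hypot(W[...,0]-p[0],W[...,1]-p[1])<.052)][:,:2]
        s=least_squares(lambda q:np.hypot(*(P-q).T)-.0405,p,loss="soft_l1",f_scale=.001)
        print("stand",n,len(P),s.x.round(4),"res",np.median(abs(s.fun)).round(4))
def caps(W,at):
    for n,st in at.items():
        p=ST[st]; h=H[n]; z=W[...,2]
        m=(abs(z-h)<.006)&(np.hypot(W[...,0]-p[0],W[...,1]-p[1])<.05)
        l,lab,stt,_=cv2.connectedComponentsWithStats(m.astype(np.uint8))
        if l<2: print(n,"unseen"); continue
        k=1+np.argmax(stt[1:,4]); P=W[lab==k]; 
        (x,y),rad=cv2.minEnclosingCircle(P[:,:2].astype(np.float32))
        print("cap",n,"in",st,len(P),"mid",round(x,4),round(y,4),"rad",round(rad,4),"(",RC[n],") mean",P.mean(0).round(4),"off stand",round(x-p[0],4),round(y-p[1],4))
E
python3 - <<'E'
from h import *
at=dict(blue="red",red="white",white="green",green="blue")
for f in("w0","top"):
    c=np.load(f+".npy",allow_pickle=True).item(); W=world(c); print(f); stands(W); caps(W,at)
E
```

```text
w0
stand blue 597 [0.619  0.0459] res 0.0014
stand black 685 [ 0.6268 -0.0657] res 0.0013
stand green 364 [0.4938 0.141 ] res 0.0014
stand white 508 [0.5056 0.0308] res 0.0014
stand red 599 [ 0.5173 -0.0741] res 0.0014
cap blue in red 388 mid 0.5208 -0.0726 rad 0.0134 ( 0.0135 ) mean [ 0.5211 -0.0726  0.0746] off stand 0.0058 0.0028
cap red in white 546 mid 0.5023 0.0279 rad 0.0166 ( 0.017 ) mean [0.5026 0.0275 0.0919] off stand -0.0017 -0.0031
cap white in green 675 mid 0.4986 0.1388 rad 0.02 ( 0.02 ) mean [0.5005 0.1366 0.1068] off stand 0.0056 -0.0002
cap green in blue 387 mid 0.6199 0.0501 rad 0.0135 ( 0.0135 ) mean [0.6195 0.0497 0.0747] off stand 0.0019 0.0056
top
stand blue 193 [0.6185 0.0446] res 0.0013
stand black 175 [ 0.626  -0.0669] res 0.0014
stand green 193 [0.4934 0.1389] res 0.0012
stand white 178 [0.5046 0.03  ] res 0.0014
stand red 182 [ 0.5162 -0.0753] res 0.0012
cap blue in red 111 mid 0.5197 -0.0738 rad 0.0134 ( 0.0135 ) mean [ 0.5195 -0.0734  0.0758] off stand 0.0047 0.0016
cap red in white 172 mid 0.5012 0.027 rad 0.0166 ( 0.017 ) mean [0.501  0.027  0.0929] off stand -0.0028 -0.004
cap white in green 258 mid 0.498 0.1377 rad 0.0196 ( 0.02 ) mean [0.498  0.1377 0.1078] off stand 0.005 -0.0013
cap green in blue 107 mid 0.6187 0.0483 rad 0.0135 ( 0.0135 ) mean [0.6187 0.0491 0.0757] off stand 0.0007 0.0038
```

apply_moves(targets=[{"dp": [0.005, -0.03, -0.01], "yaw": 0}, {"dp": [0.008, -0.07, -0.03], "yaw": 0}, {"dp": [0.0105, -0.1145, -0.06], "yaw": 0}, {"dp": [0.0105, -0.1145, -0.09], "yaw": 0}, {"dp": [0.0105, -0.1145, -0.12], "yaw": 0}, {"dp": [0.0105, -0.1145, -0.15], "yaw": 0}, {"dp": [0.0105, -0.1145, -0.18], "yaw": 0}, {"dp": [0.0105, -0.1145, -0.205], "yaw": 0}, {"dp": [0.0105, -0.1145, -0.225], "yaw": 0}, {"dp": [0.0105, -0.1145, -0.238], "yaw": 0}, {"dp": [0.0105, -0.1145, -0.245], "yaw": 0}, {"dp": [0.0105, -0.1145, -0.245], "yaw": 0}, {"dp": [0.0105, -0.1145, -0.245], "yaw": 0}])

```text
time_s: 2.9
tcp_pos: [0.521, -0.0731, 0.0539]
eef_rot: [180.0, -0.0, -40.3]
contact_force: [-0.4, -0.6, 0.3]
gripper_width: 0.0878
gripper_force: 0.0
```

apply_moves(targets=[{"dp": [0, 0, 0], "yaw": 0}, {"dp": [0, 0, 0], "yaw": 0}, {"dp": [0, 0, 0], "yaw": 0}, {"dp": [0, 0, 0], "yaw": 0}, {"dp": [0, 0, 0], "yaw": 0}, {"dp": [0, 0, 0], "yaw": 0}, {"dp": [0, 0, 0], "yaw": 0}, {"dp": [0, 0, 0], "yaw": 0}, {"dp": [0, 0, 0], "yaw": 0}, {"dp": [0, 0, 0], "yaw": 0}, {"dp": [0, 0, 0], "yaw": 0}, {"dp": [0, 0, 0], "yaw": 0}], grip=1, squeeze=12)

```text
time_s: 3.9
tcp_pos: [0.5207, -0.0737, 0.0535]
eef_rot: [180.0, 0.0, -40.3]
contact_force: [0.1, -0.3, 0.5]
gripper_width: 0.0331
gripper_force: 12.0
```

apply_moves(targets=[{"dp": [0, 0, 0.006], "yaw": 0}, {"dp": [0, 0, 0.018], "yaw": 0}, {"dp": [0, 0, 0.035], "yaw": 0}, {"dp": [0.005, 0, 0.055], "yaw": 0}, {"dp": [0.018, 0.001, 0.068], "yaw": 0}, {"dp": [0.04, 0.003, 0.07], "yaw": 0}, {"dp": [0.065, 0.005, 0.07], "yaw": 0}, {"dp": [0.088, 0.006, 0.07], "yaw": 0}, {"dp": [0.101, 0.007, 0.064], "yaw": 0}, {"dp": [0.1055, 0.007, 0.052], "yaw": 0}, {"dp": [0.1055, 0.007, 0.038], "yaw": 0}, {"dp": [0.1055, 0.007, 0.026], "yaw": 0}, {"dp": [0.1055, 0.007, 0.016], "yaw": 0}, {"dp": [0.1055, 0.007, 0.009], "yaw": 0}, {"dp": [0.1055, 0.007, 0.005], "yaw": 0}, {"dp": [0.1055, 0.007, 0.003], "yaw": 0}, {"dp": [0.1055, 0.007, 0.001], "yaw": 0}, {"dp": [0.1055, 0.007, 0.0005], "yaw": 0}, {"dp": [0.1055, 0.007, 0.0005], "yaw": 0}, {"dp": [0.1055, 0.007, 0.0005], "yaw": 0}])

```text
time_s: 5.57
tcp_pos: [0.6265, -0.0666, 0.0546]
eef_rot: [-180.0, -0.0, -40.3]
contact_force: [-0.2, -0.7, -1.1]
gripper_width: 0.033
gripper_force: 12.0
```

apply_moves(targets=[{"dp": [0, 0, -0.0005], "yaw": 0}, {"dp": [0, 0, -0.001], "yaw": 0}, {"dp": [0, 0, -0.001], "yaw": 0}, {"dp": [0, 0, -0.001], "yaw": 0}])

```text
time_s: 5.9
tcp_pos: [0.6264, -0.0667, 0.0536]
eef_rot: [-180.0, -0.0, -40.3]
contact_force: [-0.1, -0.0, 3.3]
gripper_width: 0.0334
gripper_force: 12.0
```

apply_moves(targets=[{"dp": [0, 0, 0], "yaw": 0}, {"dp": [0, 0, 0], "yaw": 0}, {"dp": [0, 0, 0], "yaw": 0}, {"dp": [0, 0, 0], "yaw": 0}, {"dp": [0, 0, 0], "yaw": 0}, {"dp": [0, 0, 0], "yaw": 0}, {"dp": [0, 0, 0], "yaw": 0}, {"dp": [0, 0, 0], "yaw": 0}, {"dp": [0, 0, 0.01], "yaw": 0}, {"dp": [0, 0, 0.03], "yaw": 0}, {"dp": [0, 0, 0.06], "yaw": 0}, {"dp": [0, 0, 0.09], "yaw": 0}, {"dp": [-0.02, 0.015, 0.12], "yaw": 0}, {"dp": [-0.05, 0.04, 0.13], "yaw": 0}, {"dp": [-0.08, 0.065, 0.13], "yaw": 0}, {"dp": [-0.11, 0.085, 0.13], "yaw": 0}, {"dp": [-0.1248, 0.0941, 0.13], "yaw": 0}, {"dp": [-0.1248, 0.0941, 0.13], "yaw": 0}, {"dp": [-0.1248, 0.0941, 0.13], "yaw": 0}], grip=-1)

```text
time_s: 7.48
tcp_pos: [0.5012, 0.028, 0.1845]
eef_rot: [-179.9, -0.1, -40.2]
contact_force: [0.2, 0.0, -0.0]
gripper_width: 0.0877
gripper_force: 0.0
```

apply_moves(targets=[{"dp": [0, 0, -0.02], "yaw": 0}, {"dp": [0, 0, -0.045], "yaw": 0}, {"dp": [0, 0, -0.07], "yaw": 0}, {"dp": [0, 0, -0.09], "yaw": 0}, {"dp": [0, 0, -0.105], "yaw": 0}, {"dp": [0, 0, -0.115], "yaw": 0}, {"dp": [0, 0, -0.12], "yaw": 0}, {"dp": [0, 0, -0.12], "yaw": 0}, {"dp": [0, 0, -0.12], "yaw": 0}])

```text
time_s: 8.23
tcp_pos: [0.502, 0.0273, 0.0634]
eef_rot: [-180.0, -0.0, -40.3]
contact_force: [0.3, -0.5, -0.4]
gripper_width: 0.0873
gripper_force: 0.0
```

apply_moves(targets=[{"dp": [0, 0, 0], "yaw": 0}, {"dp": [0, 0, 0], "yaw": 0}, {"dp": [0, 0, 0], "yaw": 0}, {"dp": [0, 0, 0], "yaw": 0}, {"dp": [0, 0, 0], "yaw": 0}, {"dp": [0, 0, 0], "yaw": 0}, {"dp": [0, 0, 0], "yaw": 0}, {"dp": [0, 0, 0], "yaw": 0}, {"dp": [0, 0, 0], "yaw": 0}, {"dp": [0, 0, 0], "yaw": 0}, {"dp": [0, 0, 0], "yaw": 0}, {"dp": [0, 0, 0], "yaw": 0}], grip=1, squeeze=12)

```text
time_s: 9.23
tcp_pos: [0.5014, 0.0274, 0.0631]
eef_rot: [-180.0, -0.0, -40.3]
contact_force: [-1.0, 1.0, 1.1]
gripper_width: 0.0411
gripper_force: 12.0
```

apply_moves(targets=[{"dp": [0, 0, 0.006], "yaw": 0}, {"dp": [0, 0, 0.018], "yaw": 0}, {"dp": [0, 0, 0.035], "yaw": 0}, {"dp": [0.001, -0.005, 0.055], "yaw": 0}, {"dp": [0.003, -0.018, 0.068], "yaw": 0}, {"dp": [0.006, -0.04, 0.07], "yaw": 0}, {"dp": [0.009, -0.065, 0.07], "yaw": 0}, {"dp": [0.013, -0.087, 0.07], "yaw": 0}, {"dp": [0.0145, -0.099, 0.064], "yaw": 0}, {"dp": [0.015, -0.102, 0.052], "yaw": 0}, {"dp": [0.015, -0.102, 0.038], "yaw": 0}, {"dp": [0.015, -0.102, 0.026], "yaw": 0}, {"dp": [0.015, -0.102, 0.016], "yaw": 0}, {"dp": [0.015, -0.102, 0.009], "yaw": 0}, {"dp": [0.015, -0.102, 0.005], "yaw": 0}, {"dp": [0.015, -0.102, 0.003], "yaw": 0}, {"dp": [0.015, -0.102, 0.001], "yaw": 0}, {"dp": [0.015, -0.102, 0.0], "yaw": 0}, {"dp": [0.015, -0.102, -0.0005], "yaw": 0}, {"dp": [0.015, -0.102, -0.0005], "yaw": 0}])

```text
time_s: 10.9
tcp_pos: [0.5167, -0.0745, 0.0631]
eef_rot: [-180.0, -0.0, -40.3]
contact_force: [-0.2, -0.6, 0.3]
gripper_width: 0.041
gripper_force: 12.0
```

apply_moves(targets=[{"dp": [0, 0, 0], "yaw": 0}, {"dp": [0, 0, 0], "yaw": 0}, {"dp": [0, 0, 0], "yaw": 0}, {"dp": [0, 0, 0], "yaw": 0}, {"dp": [0, 0, 0], "yaw": 0}, {"dp": [0, 0, 0], "yaw": 0}, {"dp": [0, 0, 0], "yaw": 0}, {"dp": [0, 0, 0], "yaw": 0}, {"dp": [0, 0, 0.01], "yaw": 0}, {"dp": [0, 0, 0.03], "yaw": 0}, {"dp": [0, 0, 0.06], "yaw": 0}, {"dp": [0, 0, 0.09], "yaw": 0}, {"dp": [-0.002, 0.02, 0.115], "yaw": 0}, {"dp": [-0.005, 0.05, 0.125], "yaw": 0}, {"dp": [-0.008, 0.09, 0.125], "yaw": 0}, {"dp": [-0.011, 0.13, 0.125], "yaw": 0}, {"dp": [-0.015, 0.17, 0.125], "yaw": 0}, {"dp": [-0.018, 0.2125, 0.125], "yaw": 0}, {"dp": [-0.018, 0.2125, 0.125], "yaw": 0}, {"dp": [-0.018, 0.2125, 0.125], "yaw": 0}], grip=-1)

```text
time_s: 12.57
tcp_pos: [0.4982, 0.1401, 0.1883]
eef_rot: [-180.0, -0.0, -40.1]
contact_force: [-0.1, -1.0, 0.5]
gripper_width: 0.0871
gripper_force: 0.0
```

apply_moves(targets=[{"dp": [0, 0, 0], "yaw": 0}, {"dp": [0, 0, -0.02], "yaw": 0}, {"dp": [0, 0, -0.045], "yaw": 0}, {"dp": [0, 0, -0.07], "yaw": 0}, {"dp": [0, 0, -0.09], "yaw": 0}, {"dp": [0, 0, -0.105], "yaw": 0}, {"dp": [0, 0, -0.113], "yaw": 0}, {"dp": [0, 0, -0.116], "yaw": 0}, {"dp": [0, 0, -0.116], "yaw": 0}, {"dp": [0, 0, -0.116], "yaw": 0}])

```text
time_s: 13.4
tcp_pos: [0.499, 0.1377, 0.0724]
eef_rot: [-179.9, -0.0, -40.4]
contact_force: [0.3, 0.9, 0.5]
gripper_width: 0.0878
gripper_force: 0.0
```

apply_moves(targets=[{"dp": [0, 0, 0], "yaw": 0}, {"dp": [0, 0, 0], "yaw": 0}, {"dp": [0, 0, 0], "yaw": 0}, {"dp": [0, 0, 0], "yaw": 0}, {"dp": [0, 0, 0], "yaw": 0}, {"dp": [0, 0, 0], "yaw": 0}, {"dp": [0, 0, 0], "yaw": 0}, {"dp": [0, 0, 0], "yaw": 0}, {"dp": [0, 0, 0], "yaw": 0}, {"dp": [0, 0, 0], "yaw": 0}, {"dp": [0, 0, 0], "yaw": 0}, {"dp": [0, 0, 0], "yaw": 0}], grip=1, squeeze=12)

```text
time_s: 14.4
tcp_pos: [0.4985, 0.138, 0.0716]
eef_rot: [-180.0, -0.0, -40.3]
contact_force: [-0.2, 0.6, 2.2]
gripper_width: 0.0492
gripper_force: 12.0
```

apply_moves(targets=[{"dp": [0, 0, 0.006], "yaw": 0}, {"dp": [0, 0, 0.018], "yaw": 0}, {"dp": [0, 0, 0.035], "yaw": 0}, {"dp": [0.0005, -0.005, 0.055], "yaw": 0}, {"dp": [0.001, -0.018, 0.068], "yaw": 0}, {"dp": [0.003, -0.04, 0.07], "yaw": 0}, {"dp": [0.004, -0.067, 0.07], "yaw": 0}, {"dp": [0.006, -0.091, 0.07], "yaw": 0}, {"dp": [0.0065, -0.104, 0.064], "yaw": 0}, {"dp": [0.0065, -0.1075, 0.052], "yaw": 0}, {"dp": [0.0065, -0.1075, 0.038], "yaw": 0}, {"dp": [0.0065, -0.1075, 0.026], "yaw": 0}, {"dp": [0.0065, -0.1075, 0.016], "yaw": 0}, {"dp": [0.0065, -0.1075, 0.009], "yaw": 0}, {"dp": [0.0065, -0.1075, 0.005], "yaw": 0}, {"dp": [0.0065, -0.1075, 0.003], "yaw": 0}, {"dp": [0.0065, -0.1075, 0.001], "yaw": 0}, {"dp": [0.0065, -0.1075, 0.0], "yaw": 0}, {"dp": [0.0065, -0.1075, -0.0005], "yaw": 0}, {"dp": [0.0065, -0.1075, -0.0005], "yaw": 0}])

```text
time_s: 16.07
tcp_pos: [0.5052, 0.0306, 0.0716]
eef_rot: [-180.0, -0.0, -40.3]
contact_force: [-1.0, 0.6, 1.4]
gripper_width: 0.0492
gripper_force: 12.0
```

apply_moves(targets=[{"dp": [0, 0, 0], "yaw": 0}, {"dp": [0, 0, 0], "yaw": 0}, {"dp": [0, 0, 0], "yaw": 0}, {"dp": [0, 0, 0], "yaw": 0}, {"dp": [0, 0, 0], "yaw": 0}, {"dp": [0, 0, 0], "yaw": 0}, {"dp": [0, 0, 0], "yaw": 0}, {"dp": [0, 0, 0], "yaw": 0}, {"dp": [0, 0, 0.01], "yaw": 0}, {"dp": [0, 0, 0.03], "yaw": 0}, {"dp": [0, 0, 0.06], "yaw": 0}, {"dp": [0, 0, 0.09], "yaw": 0}, {"dp": [0.01, 0.002, 0.115], "yaw": 0}, {"dp": [0.03, 0.005, 0.12], "yaw": 0}, {"dp": [0.06, 0.01, 0.12], "yaw": 0}, {"dp": [0.09, 0.015, 0.12], "yaw": 0}, {"dp": [0.114, 0.0185, 0.12], "yaw": 0}, {"dp": [0.114, 0.0185, 0.12], "yaw": 0}, {"dp": [0.114, 0.0185, 0.12], "yaw": 0}], grip=-1)

```text
time_s: 17.65
tcp_pos: [0.6195, 0.0489, 0.1909]
eef_rot: [180.0, 0.0, -40.4]
contact_force: [-1.0, -0.6, -0.6]
gripper_width: 0.0873
gripper_force: 0.0
```

```bash
python3 - <<'E'
from h import *
c=cams.capture("top"); W=world(c); stands(W); caps(W,dict(blue="black",red="red",white="white",green="blue"))
s,c=wrist(); print(s["tcp_pos"]);W=world(c); caps(W,dict(blue="black",red="red",white="white",green="blue"))
E
```

```text
stand blue 106 [0.6193 0.044 ] res 0.0014
stand black 101 [ 0.6259 -0.0655] res 0.0011
stand green 187 [0.4934 0.1387] res 0.0012
stand white 186 [0.5046 0.0299] res 0.0013
stand red 191 [ 0.5162 -0.0754] res 0.0012
blue unseen
cap red in red 174 mid 0.5162 -0.0752 rad 0.0166 ( 0.017 ) mean [ 0.5161 -0.0746  0.0928] off stand 0.0012 0.0002
cap white in white 249 mid 0.5047 0.0305 rad 0.0195 ( 0.02 ) mean [0.5043 0.0305 0.1079] off stand 0.0007 -0.0005
cap green in blue 30 mid 0.6139 0.0546 rad 0.0109 ( 0.0135 ) mean [0.6124 0.0548 0.0754] off stand -0.0041 0.0101
[0.61865669 0.04873939 0.1909542 ]
cap blue in black 806 mid 0.6269 -0.0653 rad 0.0135 ( 0.0135 ) mean [ 0.6272 -0.0652  0.0746] off stand 0.0009 0.0014
cap red in red 1153 mid 0.5179 -0.0741 rad 0.017 ( 0.017 ) mean [ 0.5194 -0.0736  0.0916] off stand 0.0029 0.0013
cap white in white 288 mid 0.5137 0.0392 rad 0.0124 ( 0.02 ) mean [0.5146 0.0411 0.1065] off stand 0.0097 0.0082
cap green in blue 627 mid 0.6201 0.0497 rad 0.0137 ( 0.0135 ) mean [0.6205 0.0495 0.0747] off stand 0.0021 0.0052
```

apply_moves(targets=[{"dp": [0, 0, -0.02], "yaw": 0}, {"dp": [0, 0, -0.045], "yaw": 0}, {"dp": [0, 0, -0.07], "yaw": 0}, {"dp": [0, 0, -0.095], "yaw": 0}, {"dp": [0, 0, -0.115], "yaw": 0}, {"dp": [0, 0, -0.128], "yaw": 0}, {"dp": [0, 0, -0.136], "yaw": 0}, {"dp": [0, 0, -0.136], "yaw": 0}, {"dp": [0, 0, -0.136], "yaw": 0}])

```text
time_s: 18.5
tcp_pos: [0.6188, 0.0489, 0.0558]
eef_rot: [-180.0, -0.0, -40.3]
contact_force: [-0.6, 0.0, 0.4]
gripper_width: 0.0876
gripper_force: 0.0
```

apply_moves(targets=[{"dp": [0, 0, 0], "yaw": 0}, {"dp": [0, 0, 0], "yaw": 0}, {"dp": [0, 0, 0], "yaw": 0}, {"dp": [0, 0, 0], "yaw": 0}, {"dp": [0, 0, 0], "yaw": 0}, {"dp": [0, 0, 0], "yaw": 0}, {"dp": [0, 0, 0], "yaw": 0}, {"dp": [0, 0, 0], "yaw": 0}, {"dp": [0, 0, 0], "yaw": 0}, {"dp": [0, 0, 0], "yaw": 0}, {"dp": [0, 0, 0], "yaw": 0}, {"dp": [0, 0, 0], "yaw": 0}], grip=1, squeeze=12)

```text
time_s: 19.5
tcp_pos: [0.6189, 0.0489, 0.055]
eef_rot: [180.0, 0.0, -40.3]
contact_force: [-1.0, 0.1, 0.2]
gripper_width: 0.0329
gripper_force: 12.0
```

apply_moves(targets=[{"dp": [0, 0, 0.006], "yaw": 0}, {"dp": [0, 0, 0.018], "yaw": 0}, {"dp": [0, 0, 0.036], "yaw": 0}, {"dp": [0, 0, 0.06], "yaw": 0}, {"dp": [0, 0, 0.085], "yaw": 0}, {"dp": [0, 0, 0.11], "yaw": 0}, {"dp": [-0.004, 0.003, 0.126], "yaw": 0}, {"dp": [-0.018, 0.013, 0.13], "yaw": 0}, {"dp": [-0.04, 0.029, 0.13], "yaw": 0}, {"dp": [-0.066, 0.048, 0.13], "yaw": 0}, {"dp": [-0.09, 0.065, 0.13], "yaw": 0}, {"dp": [-0.11, 0.08, 0.13], "yaw": 0}, {"dp": [-0.122, 0.0885, 0.13], "yaw": 0}, {"dp": [-0.1255, 0.091, 0.125], "yaw": 0}, {"dp": [-0.1255, 0.091, 0.11], "yaw": 0}, {"dp": [-0.1255, 0.091, 0.09], "yaw": 0}, {"dp": [-0.1255, 0.091, 0.068], "yaw": 0}, {"dp": [-0.1255, 0.091, 0.048], "yaw": 0}, {"dp": [-0.1255, 0.091, 0.032], "yaw": 0}, {"dp": [-0.1255, 0.091, 0.02], "yaw": 0}])

```text
time_s: 21.17
tcp_pos: [0.4934, 0.1394, 0.074]
eef_rot: [179.9, 0.0, -40.4]
contact_force: [0.1, -0.6, -0.3]
gripper_width: 0.033
gripper_force: 12.0
```

apply_moves(targets=[{"dp": [0, 0, -0.008], "yaw": 0}, {"dp": [0, 0, -0.013], "yaw": 0}, {"dp": [0, 0, -0.016], "yaw": 0}, {"dp": [0, 0, -0.018], "yaw": 0}, {"dp": [0, 0, -0.0195], "yaw": 0}, {"dp": [0, 0, -0.0205], "yaw": 0}, {"dp": [0, 0, -0.0205], "yaw": 0}])

```text
time_s: 21.75
tcp_pos: [0.4937, 0.1401, 0.055]
eef_rot: [-180.0, -0.0, -40.3]
contact_force: [0.7, 0.2, -0.2]
gripper_width: 0.0332
gripper_force: 12.0
```

apply_moves(targets=[{"dp": [0, 0, -0.0005], "yaw": 0}, {"dp": [0, 0, 0], "yaw": 0}, {"dp": [0, 0, 0], "yaw": 0}, {"dp": [0, 0, 0], "yaw": 0}, {"dp": [0, 0, 0], "yaw": 0}, {"dp": [0, 0, 0], "yaw": 0}, {"dp": [0, 0, 0], "yaw": 0}, {"dp": [0, 0, 0], "yaw": 0}, {"dp": [0, 0, 0.01], "yaw": 0}, {"dp": [0, 0, 0.03], "yaw": 0}, {"dp": [0, 0, 0.06], "yaw": 0}, {"dp": [0, 0, 0.09], "yaw": 0}, {"dp": [0, 0, 0.12], "yaw": 0}, {"dp": [0.01, -0.016, 0.135], "yaw": 0}, {"dp": [0.032, -0.05, 0.135], "yaw": 0}, {"dp": [0.053, -0.083, 0.135], "yaw": 0}, {"dp": [0.074, -0.115, 0.135], "yaw": 0}, {"dp": [0.095, -0.148, 0.135], "yaw": 0}, {"dp": [0.116, -0.18, 0.135], "yaw": 0}, {"dp": [0.1325, -0.2065, 0.135], "yaw": 0}], grip=-1)

```text
time_s: 23.42
tcp_pos: [0.6269, -0.069, 0.1904]
eef_rot: [-180.0, -0.0, -40.4]
contact_force: [0.3, 0.8, -0.4]
gripper_width: 0.0875
gripper_force: 0.0
```

apply_moves(targets=[{"dp": [0, 0, 0], "yaw": 0}, {"dp": [0, 0, 0], "yaw": 0}, {"dp": [0, 0, -0.02], "yaw": 0}, {"dp": [0, 0, -0.045], "yaw": 0}, {"dp": [0, 0, -0.07], "yaw": 0}, {"dp": [0, 0, -0.095], "yaw": 0}, {"dp": [0, 0, -0.115], "yaw": 0}, {"dp": [0, 0, -0.128], "yaw": 0}, {"dp": [0, 0, -0.135], "yaw": 0}, {"dp": [0, 0, -0.135], "yaw": 0}, {"dp": [0, 0, -0.135], "yaw": 0}])

```text
time_s: 24.33
tcp_pos: [0.6261, -0.066, 0.0553]
eef_rot: [-180.0, -0.0, -40.3]
contact_force: [0.1, -0.3, 1.2]
gripper_width: 0.0878
gripper_force: 0.0
```

apply_moves(targets=[{"dp": [0, 0, 0], "yaw": 0}, {"dp": [0, 0, 0], "yaw": 0}, {"dp": [0, 0, 0], "yaw": 0}, {"dp": [0, 0, 0], "yaw": 0}, {"dp": [0, 0, 0], "yaw": 0}, {"dp": [0, 0, 0], "yaw": 0}, {"dp": [0, 0, 0], "yaw": 0}, {"dp": [0, 0, 0], "yaw": 0}, {"dp": [0, 0, 0], "yaw": 0}, {"dp": [0, 0, 0], "yaw": 0}, {"dp": [0, 0, 0], "yaw": 0}, {"dp": [0, 0, 0], "yaw": 0}], grip=1, squeeze=12)

```text
time_s: 25.33
tcp_pos: [0.6258, -0.0666, 0.0545]
eef_rot: [180.0, 0.0, -40.3]
contact_force: [0.8, 0.1, 0.1]
gripper_width: 0.0331
gripper_force: 12.0
```

apply_moves(targets=[{"dp": [0, 0, 0.006], "yaw": 0}, {"dp": [0, 0, 0.018], "yaw": 0}, {"dp": [0, 0, 0.035], "yaw": 0}, {"dp": [-0.0005, 0.005, 0.055], "yaw": 0}, {"dp": [-0.001, 0.018, 0.068], "yaw": 0}, {"dp": [-0.003, 0.042, 0.07], "yaw": 0}, {"dp": [-0.005, 0.07, 0.07], "yaw": 0}, {"dp": [-0.007, 0.094, 0.07], "yaw": 0}, {"dp": [-0.0075, 0.108, 0.064], "yaw": 0}, {"dp": [-0.0075, 0.1115, 0.052], "yaw": 0}, {"dp": [-0.0075, 0.1115, 0.038], "yaw": 0}, {"dp": [-0.0075, 0.1115, 0.026], "yaw": 0}, {"dp": [-0.0075, 0.1115, 0.016], "yaw": 0}, {"dp": [-0.0075, 0.1115, 0.009], "yaw": 0}, {"dp": [-0.0075, 0.1115, 0.005], "yaw": 0}, {"dp": [-0.0075, 0.1115, 0.003], "yaw": 0}, {"dp": [-0.0075, 0.1115, 0.001], "yaw": 0}, {"dp": [-0.0075, 0.1115, 0.0], "yaw": 0}, {"dp": [-0.0075, 0.1115, -0.0005], "yaw": 0}, {"dp": [-0.0075, 0.1115, -0.0005], "yaw": 0}])

```text
time_s: 27.0
tcp_pos: [0.6187, 0.0449, 0.0545]
eef_rot: [-180.0, -0.0, -40.3]
contact_force: [-0.2, -0.9, 0.0]
gripper_width: 0.0332
gripper_force: 12.0
```

apply_moves(targets=[{"dp": [0, 0, 0], "yaw": 0}, {"dp": [0, 0, 0], "yaw": 0}, {"dp": [0, 0, 0], "yaw": 0}, {"dp": [0, 0, 0], "yaw": 0}, {"dp": [0, 0, 0], "yaw": 0}, {"dp": [0, 0, 0], "yaw": 0}, {"dp": [0, 0, 0], "yaw": 0}, {"dp": [0, 0, 0], "yaw": 0}, {"dp": [0, 0, 0.01], "yaw": 0}, {"dp": [0, 0, 0.03], "yaw": 0}, {"dp": [0, 0, 0.06], "yaw": 0}, {"dp": [0, 0, 0.09], "yaw": 0}, {"dp": [0, 0, 0.12], "yaw": 0}, {"dp": [-0.02, 0.02, 0.15], "yaw": 0}, {"dp": [-0.04, 0.05, 0.17], "yaw": 0}, {"dp": [-0.07, 0.08, 0.19], "yaw": 0}, {"dp": [-0.09, 0.11, 0.2], "yaw": 0}, {"dp": [-0.11, 0.14, 0.2], "yaw": 0}, {"dp": [-0.13, 0.17, 0.2], "yaw": 0}, {"dp": [-0.15, 0.2, 0.2], "yaw": 0}], grip=-1)

```text
time_s: 28.67
tcp_pos: [0.4671, 0.2461, 0.2556]
eef_rot: [-179.9, -0.0, -40.3]
contact_force: [1.2, 0.2, -1.0]
gripper_width: 0.0874
gripper_force: 0.0
```

apply_moves(targets=[{"dp": [-0.02, 0.03, 0], "yaw": 0}, {"dp": [-0.04, 0.06, 0], "yaw": 0}, {"dp": [-0.06, 0.09, 0], "yaw": 0}, {"dp": [-0.08, 0.12, 0], "yaw": 0}, {"dp": [-0.1, 0.15, 0], "yaw": 0}, {"dp": [-0.11, 0.18, 0], "yaw": 0}, {"dp": [-0.12, 0.21, 0], "yaw": 0}, {"dp": [-0.12, 0.21, 0], "yaw": 0}, {"dp": [-0.12, 0.21, 0], "yaw": 0}])

```text
time_s: 29.42
tcp_pos: [0.3475, 0.4561, 0.2543]
eef_rot: [180.0, -0.0, -40.2]
contact_force: [-0.7, -1.1, -0.1]
gripper_width: 0.0877
gripper_force: 0.0
```

```bash
python3 - <<'E'
from h import *
c=cams.capture("top"); W=world(c); stands(W); caps(W,{k:k for k in H})
cv2.imwrite("pics/end.png",cv2.cvtColor(c["image"],cv2.COLOR_RGB2BGR))
E
```

```text
stand blue 181 [0.6185 0.0447] res 0.0014
stand black 182 [ 0.6259 -0.0669] res 0.0013
stand green 183 [0.4934 0.1389] res 0.0012
stand white 181 [0.5047 0.03  ] res 0.0013
stand red 184 [ 0.5162 -0.0754] res 0.0011
cap red in red 175 mid 0.5163 -0.0748 rad 0.0166 ( 0.017 ) mean [ 0.5162 -0.0745  0.0929] off stand 0.0013 0.0006
cap green in green 108 mid 0.4933 0.1394 rad 0.0131 ( 0.0135 ) mean [0.4933 0.1392 0.0759] off stand 0.0003 0.0004
cap blue in blue 105 mid 0.6182 0.0445 rad 0.0132 ( 0.0135 ) mean [0.6175 0.0446 0.076 ] off stand 0.0002 -0.0
cap white in white 250 mid 0.5047 0.0305 rad 0.0196 ( 0.02 ) mean [0.5043 0.0306 0.1079] off stand 0.0007 -0.0005
```

View pics/end.png

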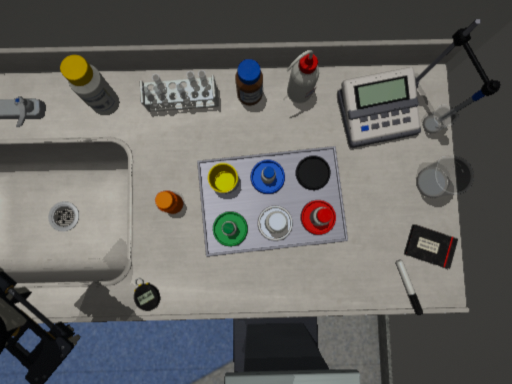

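All bottles stand centred in the matching stands: blue (267,177), green (230,228), white (275,223) and red (320,215). The cup at (223,178) and the orange bottle at (168,202) haven't moved.

```bash
python3 -c "
from plant import r
print(r.close_job())"
```

```text
the job is handed in; nothing more can be done
None
```

The job is handed in: all four bottles stand upright in the stands of their cap colour, within about 1 mm of centre by the last picture, with the cup and the orange look-alike untouched, after about 30 s of the 136 s allowed.

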